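# Hang up the amber desk lantern

## Robot

A 6-joint arm with a two-finger parallel gripper is mounted at the origin on the work surface. World frame = base frame: x ahead of the robot, y to its left, z up, the work surface at z = 0. Lengths are in mm, angles in rad, forces in N, time in s.
With the tool pointing down it reaches from about 300 to 775 mm from the base axis. Payload 14.6 kg.
Tool frame: the origin (TCP) lies on the centre line of the jaws, within the pads' length; the fingertips stand 8 mm ahead of it and the grasp point (between the pads) lies 11 mm behind it; z points along the fingers, y is the direction in which the jaws open and shut (so a half turn about z gives the same grasp; the last joint's range is limited). The gripper opens to 94 mm and grips with 3 to 60 N. Pads are 16 mm wide; open, the fingers measure 119 mm over their backs; the gripper's body (75 mm by 177 mm) begins 78 mm behind the grasp point.
Start: joints at [-1.258, 0.3, 1.521, -0, 1.321, -0.067], TCP at [203.896, -510.799, 213.446] pointing down, gripper open.
Joint ranges: [-3.03, 3.03], [-0.79, 2.21], [0.23, 2.52], [-1.04, 4.18], [0, 3.07], [-2.55, 2.55]. Speed limits (rad/s): [2.22, 2.22, 2.57, 3.14, 3.14, 3.14].

## Interface

Orientations are given as [roll, pitch, yaw] about the fixed x, y, z axes, in that order (R = Rz(yaw) Ry(pitch) Rx(roll)).
In Python, from cell import read_state, cams, manip gives the robot as it stands.
- The arm moves only by the shell command python3 -m handwheel 'ROWS' [OPENING] [FORCE]. ROWS is JSON, a list of rows, each a list of 4 numbers: the shift along the tool's x, y, z in m, then the turn about the tool's z in degrees. In form: [[dx, dy, dz, turn], ...]. A call has 1 to 5 rows; each row is the pose to reach, as a shift and turn from the pose measured when the call began, along the tool's axes at that moment; what a row does not reach only later rows make up. A row lasts 1/8 s, in which the tool goes at most 62.5 mm and 10.7 degrees, less where a joint would pass 70% of its speed; a pose out of reach is approached as far as the arm can. A call with a gripper value outside its range is refused whole. OPENING is the closure, from 0 (fully open) to 1 (shut), set as the call begins (- or left out, the last holds). The fingers move at their own pace and stop on an object; FORCE is the grip in N (left out, the last holds). Time passes only in rows, so rows that repeat a pose let the fingers close. It gives the time, the measured TCP pose, the force and the opening at its end, in the units of the state.
- read_state(): the state, without advancing time (a new reading comes with each control period).
- cams.camera(name): name is "scene" or "top" or "wrist"; returns the picture (400x640x3 uint8, red, green, blue); there is no depth.
- cams.get_calibration(name): a dict with "vertical_fov" (degrees; the focal length in pixels is half the picture's height over the tangent of half this angle, whatever the lens; pixels are square), "cx", "cy" (the principal point, pixels), "R" (3x3) and "t" (3): a world point X has camera coordinates R X + t. Camera axes: x right, y down, z forward; pixel columns grow to the right and rows downward; lengths in mm; the calibration is good to about 2 mm. A picture is of the moment at which its call begins: read the wrist's pose just before it. get_calibration takes no time and is no camera call; for the wrist camera it gives the pose at the moment of the call.
- manip.sign_off(): hands the job in, once; it reports no verdict.
The state is a dict: "clock": time; "joints": joint angles; "qd": joint speeds; "effort": joint torques, N m; "eef_pos": TCP position; "eef_rot": TCP orientation; "wrist_force": force on the tool from outside, world axes, zero at the start; "moment": the same for the moment, N m; "finger_gap": finger opening in mm.
Only numpy, scipy, OpenCV 4.12 (cv2) and the standard library are available. Lean on these libraries where they do the work, as an engineer would, in place of code of your own. Each camera call takes 0.05 s, during which the arm holds its last target. There are 200 camera calls.

## Task

While the amber lantern stands on the desk, swing its folded bail (carrying handle) upright with a fingertip or the fingers; then lift the lantern by that bail and hang it over both brass prongs of the hook stand, so that it hangs freely, upright and still. Leave the green lantern where it is.

Things in the scene. Friction and masses are not known exactly. Their poses are not given: they have to be found in the camera images.
- amber: Loose LED lantern, 0.3-0.45 kg: orange cap, amber glass, black foot; 90 mm diameter, 82 mm tall without bail. Origin: centre of underside, z up. Bail hinge axis: parallel to y, 72 mm above origin; 118 mm wide over the bail's arms. At the start the bail is folded to -x (robot's side), 20-32 deg above level (20 is its stop); light friction, 0.5 N at the bar moves it and it stays where left.
- amber_grip (a point): Centre of the orange grip sleeve (12 mm diameter, 40 mm long) midway on the straight top bar of the amber lantern's U-shaped bail (6 mm rod, arms 112 mm apart), 85 mm from the hinge axis. y along the bar; z from hinge through this point: vertical when upright. Raising turns it about +y; it can go 70 deg past upright. Upright: 157 mm above the underside, 72 mm clear between rod and cap.
- hook_seat (a point): Rest point of the bar's centre on the fixed hook stand, 208 mm above desk, midway between 2 brass prongs (8 mm rod, 72 mm apart, clear between) that point to -x (robot's side); z up, bar lies along y. Shallow V, lowest at x 0, rising 13 mm at x +-28 mm; upturned tips end at x -44 mm, tops 21 mm above this point; undersides 12 mm below it. Post at x +85 mm, top 28 mm above. Base plate 10 mm thick below.
- green: Bystander to leave alone: a loose lantern of the same shape with green cap, sleeve and glass, its bail also folded to its -x side (bar up to 125 mm above the desk). Origin: centre of the underside, z up.
Mind the look-alikes: they are no part of the job. What is shaped like the amber but brown is not meant.

How it is judged:
By the outcome, as a careful person would: the job done as asked, in the order asked, and still so for the second after the job is handed in, with the robot touching nothing.
It also fails if it takes over 70 s, if anything falls off the work surface, if the arm or the gripper's body presses on something with over 40 N, if the wrist force passes 120 N, or if a joint passes its speed limit or range.

## Working session

There is one attempt and no reset: what is moved stays moved. The work goes in short steps, Python scripts to look and compute and a shell command to move; the robot and the scene stay as the last step left them, time stands still between calls to the robot, and variables do not carry over. Pictures are saved under pics/ and viewed, about 8 in all and at most 12, crops included, and the job is handed in when it is done.

```bash
ls; mkdir -p pics; python3 - <<'E'
from cell import read_state,cams,manip
import cv2,numpy as np
s=read_state();print({k:np.round(v,3).tolist() for k,v in s.items()})
for n in ["scene","top","wrist"]:
    c=cams.get_calibration(n);print(n,{k:np.round(v,3).tolist() for k,v in c.items()})
ims=[cams.camera(n)[:,:,::-1] for n in ["scene","top","wrist"]]
for n,i in zip("stw",ims): cv2.imwrite(f"pics/{n}0.png",i)
E
```

```text
pics
{'clock': 0.0, 'joints': [-1.258, 0.3, 1.522, -0.0, 1.321, -0.067], 'qd': [0.001, 0.0, 0.002, -0.001, -0.0, -0.001], 'effort': [0.0, -53.181, -35.274, 0.071, 0.024, -0.0], 'eef_pos': [203.813, -510.566, 212.884], 'eef_rot': [-3.14, -0.0, 0.38], 'wrist_force': [0.961, 0.24, -0.184], 'moment': [0.067, 0.005, -0.038], 'finger_gap': 93.809}
scene {'vertical_fov': 46.111, 'cx': 313.442, 'cy': 188.065, 'R': [[-0.308, 0.951, -0.025], [0.558, 0.16, -0.814], [-0.77, -0.265, -0.58]], 't': [194.448, -176.42, 1587.828]}
top {'vertical_fov': 47.69, 'cx': 316.677, 'cy': 203.231, 'R': [[0.012, -1.0, 0.029], [-0.989, -0.016, -0.145], [0.145, -0.027, -0.989]], 't': [-37.298, 601.537, 966.003]}
wrist {'vertical_fov': 69.261, 'cx': 318.119, 'cy': 200.168, 'R': [[0.371, -0.929, -0.001], [-0.899, -0.36, 0.25], [-0.232, -0.091, -0.968]], 't': [-548.841, -27.394, 390.008]}
```

View pics/s0.png

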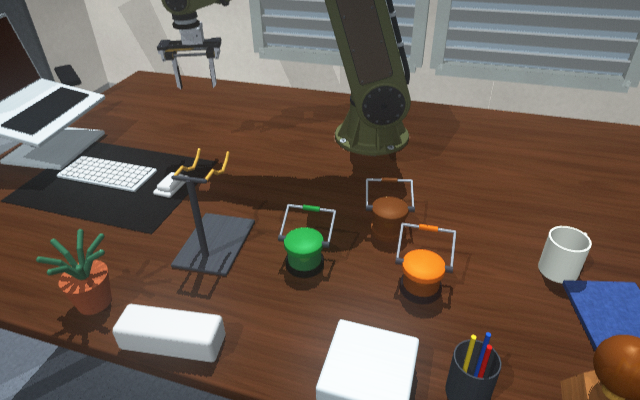

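View pics/t0.png

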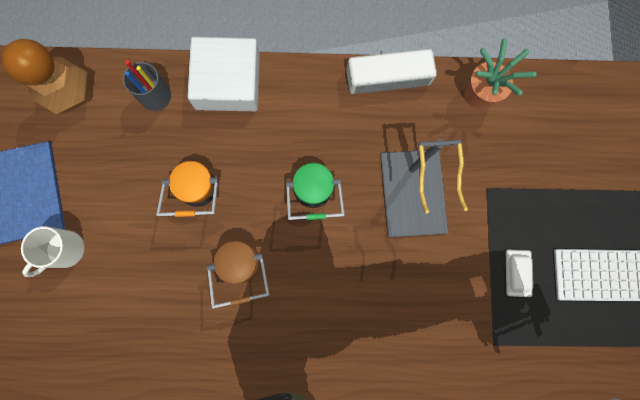

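The scene view shows amber at (424,265) with its sleeve at (428,228), green at (304,245), brown at (390,208), and prong tips at (199,150) and (228,152). In the top view, amber is at (190,182), its sleeve at (185,213), and the prong tips at (427,212) and (466,209).

```bash
cat > h.py <<'E'
from cell import read_state,cams,manip
import cv2,numpy as np
np.set_printoptions(precision=1,suppress=True)
def ray(c,p):
    f=200/np.tan(np.radians(c["vertical_fov"])/2);R=np.array(c["R"]);t=np.array(c["t"])
    d=R.T@np.array([(p[0]-c["cx"])/f,(p[1]-c["cy"])/f,1]);return -R.T@t,d/np.linalg.norm(d)
def tri(c1,p1,c2,p2):
    o1,d1=ray(c1,p1);o2,d2=ray(c2,p2)
    s=np.linalg.lstsq(np.c_[d1,-d2],o2-o1,rcond=None)[0];a=o1+s[0]*d1;b=o2+s[1]*d2
    return (a+b)/2,np.linalg.norm(a-b)
def plane(c,p,z):
    o,d=ray(c,p);return o+d*(z-o[2])/d[2]
def proj(c,X):
    f=200/np.tan(np.radians(c["vertical_fov"])/2);q=np.array(c["R"])@X+np.array(c["t"])
    return q[:2]/q[2]*f+[c["cx"],c["cy"]]
def blobs(im,lo,hi,box=(0,0,640,400),amin=12):  # im bgr
    h=cv2.cvtColor(im,cv2.COLOR_BGR2HSV);m=cv2.inRange(h,lo,hi);k=np.zeros_like(m);x0,y0,x1,y1=box;k[y0:y1,x0:x1]=m[y0:y1,x0:x1]
    n,l,s,c=cv2.connectedComponentsWithStats(k);return [(s[i],c[i],l==i) for i in range(1,n) if s[i][4]>=amin],k
E
python3 - <<'E'
from h import *
S,T=cams.get_calibration("scene"),cams.get_calibration("top")
s=cv2.imread("pics/s0.png");t=cv2.imread("pics/t0.png")
for nm,im,b in(("s",s,(380,215,480,310)),("t",t,(140,150,230,225))):
    for q in blobs(im,(8,190,150),(20,255,255),b)[0]: print(nm,"orange",q[0],q[1])
for nm,im,b in(("s",s,(165,140,240,190)),("t",t,(410,135,480,220))):
    for q in blobs(im,(17,90,90),(32,255,255),b)[0]: print(nm,"brass",q[0],q[1])
a=cv2.resize(s[140:190,165:245],None,fx=5,fy=5,interpolation=2);b=cv2.resize(s[215:305,385:465],None,fx=5,fy=5,interpolation=2)
c=cv2.resize(t[135:225,400:480],None,fx=5,fy=5,interpolation=2)[:450];d=cv2.resize(t[160:220,150:230],None,fx=5,fy=5,interpolation=2)
L=np.vstack([a,d,]);Rr=np.vstack([c])
cv2.imwrite("pics/crop1.png",np.hstack([np.vstack([a,d])[:550],np.vstack([c,np.zeros((100,400,3),np.uint8)])]))
E
```

```text
s orange [419 224  19   7  97] [428.1 227. ]
s orange [ 402  249   43   34 1132] [423.4 265.3]
t orange [ 170  161   41   42 1167] [188.6 179.4]
t orange [175 211  20   6 106] [184.2 213.3]
s brass [174 148  27  28 155] [188.9 163.9]
s brass [205 151  25  30 157] [218.4 167.6]
t brass [456 143  12  68 345] [460.3 176.7]
t brass [419 146  10  68 309] [422.1 178.4]
```

View pics/crop1.png

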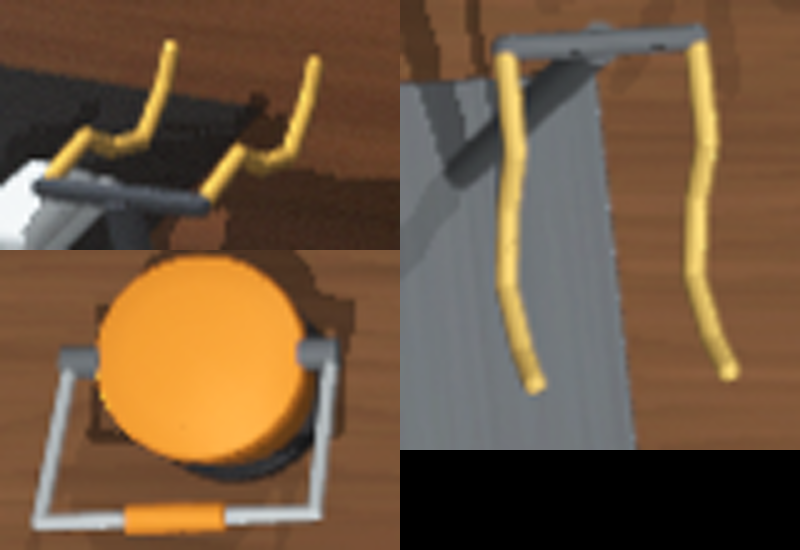

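```bash
python3 - <<'E'
from h import *
S,T=cams.get_calibration("scene"),cams.get_calibration("top")
print("sleeve",*tri(S,(428.1,227.3),T,(184.5,213.3)))
sp=lambda x,y:(165+x/5-.4,140+y/5-.4); tp=lambda x,y:(400+x/5-.4,135+y/5-.4)
A=[((170,44),(330,373)),((147,133),(295,275)),((88,132),(308,145)),((50,178),(297,38))]
B=[((314,60),(135,385)),((292,155),(107,283)),((238,152),(117,150)),((205,198),(107,52))]
for P in (A,B):
    for a,b in P: print("prong",*tri(S,sp(*a),T,tp(*b)))
tq=lambda x,y:(150+x/5-.4,160+(y-250)/5-.4)
for n,p,z in(("cap",(200,355),82),("boss",(62,360),72),("boss",(335,352),72),("barL",(38,522),0),("barR",(318,515),0)): print(n,plane(T,tq(*p),z))
# cap centre check by scene
print("cap scene",plane(S,(423.5,264),82))
for z in (72,101,110): print("bar",z,plane(T,tq(38,522),z),plane(T,tq(318,515),z))
E
```

```text
sleeve [566.4 243.9 114.8] 0.21894696083619936
prong [ 568.1 -296.9  228.3] 1.2341723860216711
prong [ 608.2 -292.   205.1] 3.6476737598026614
prong [ 652.3 -289.6  233.2] 1.9612851066062662
prong [ 691.9 -285.   235.8] 4.022897311672339
prong [ 562.6 -224.9  228. ] 0.800601893217154
prong [ 604.2 -220.5  203.2] 3.769705872249214
prong [ 649.  -218.1  233.4] 2.2092750406555726
prong [ 685.7 -214.5  234.4] 3.2138756871014285
cap [641.2 245.7  82. ]
boss [639.8 307.4  72. ]
boss [645.5 190.1  72. ]
barL [577.6 336.6   0. ]
barR [582.8 208.7   0. ]
cap scene [647.4 247.8  82. ]
bar 72 [569.1 313.3  72. ] [574.  194.2  72. ]
bar 101 [565.7 303.9 101. ] [570.4 188.4 101. ]
bar 110 [564.7 300.9 110. ] [569.3 186.6 110. ]
```

```bash
cat >> h.py <<'E'
def delta(p,yaw):   # TCP target mm, world yaw deg
    s=read_state();from scipy.spatial.transform import Rotation as Ro
    R=Ro.from_euler("xyz",s["eef_rot"]).as_matrix();d=R.T@(np.array(p)-s["eef_pos"])
    t=-(yaw-np.degrees(s["eef_rot"][2]));t=(t+180)%360-180
    print("delta mm",d,"turn %.1f"%t,"t=%.2f"%s["clock"],"F",np.array(s["wrist_force"]),"gap %.1f"%s["finger_gap"],"pos",np.array(s["eef_pos"]))
E
python3 -c "
from h import *
delta((560,245,230),93)"
```

```text
delta mm [ 610.9 -569.7  -16.4] turn -71.2 t=0.15 F [-0.1 -0.5 -1. ] gap 93.8 pos [ 203.9 -510.6  213. ]
```

```bash
python3 -m handwheel '[[0.04,-0.037,-0.004,-5],[0.08,-0.074,-0.008,-10],[0.12,-0.111,-0.012,-15],[0.16,-0.148,-0.016,-20],[0.2,-0.185,-0.017,-25]]' 0.4
python3 -c "
from h import *
delta((560,245,230),93)"
```

```text
clock: 0.78
eef_pos: [321.4, -263.1, 230.4]
eef_rot: [-3.141, -0.0, 0.819]
wrist_force: [0.9, -0.2, 0.8]
finger_gap: 56.6
delta mm [ 534.  -172.9    0.7] turn -46.1 t=0.78 F [ 0.9 -0.2  0.8] gap 56.6 pos [ 321.4 -263.1  230.4]
```

```bash
python3 -m handwheel '[[0.053,-0.017,0,-5],[0.107,-0.034,0,-10],[0.16,-0.052,0,-15],[0.213,-0.07,0,-20],[0.267,-0.087,0,-25]]' 0.4
python3 -c "
from h import *
delta((560,245,230),93)"
```

```text
clock: 1.4
eef_pos: [440.7, -6.8, 230.6]
eef_rot: [3.141, -0.001, 1.258]
wrist_force: [1.0, -0.3, -0.1]
finger_gap: 56.4
delta mm [276.3  36.    0.8] turn -20.9 t=1.40 F [ 1.  -0.3 -0.1] gap 56.4 pos [440.7  -6.8 230.6]
```

```bash
python3 -m handwheel '[[0.055,0.007,0,-5],[0.11,0.014,0,-10],[0.165,0.021,0,-15],[0.22,0.029,0,-21],[0.265,0.036,0,-21]]' 0.4
python3 - <<'E'
from h import *
delta((560,245,230),93)
W=cams.get_calibration("wrist");im=cams.camera("wrist")[:,:,::-1].copy();cv2.imwrite("pics/w1.png",im)
print(proj(W,np.array([566.4,243.9,114.8])),proj(W,np.array([642,248,82])))
for q in blobs(im,(8,170,120),(20,255,255),amin=60)[0]: print(q[0],q[1])
E
```

```text
clock: 2.02
eef_pos: [556.9, 236.3, 230.3]
eef_rot: [-3.141, -0.0, 1.627]
wrist_force: [0.8, -1.6, -0.1]
finger_gap: 56.1
delta mm [8.5 3.6 0.3] turn 0.2 t=2.02 F [ 0.8 -1.6 -0.1] gap 56.1 pos [556.9 236.3 230.3]
[329.3 192.2] [395.7 185.9]
[ 353  140   81   81 5139] [392.3 179.9]
[321 166  15  45 523] [328.3 188.1]
[238 227  16  19  96] [244.1 235.3]
[265 256  13  30  93] [271.6 271.1]
[337 362  68   5 111] [370.1 362.5]
```

View pics/w1.png

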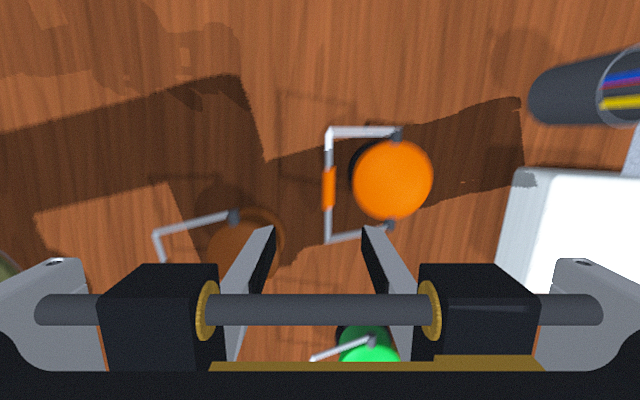

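The wrist view shows the amber sleeve at (328,188) and its cap at (392,180), within about 4 px of prediction. Brown is well clear of the fingers. I'll descend over the sleeve.

```bash
python3 -m handwheel '[[0.009,-0.005,0.02,0],[0.009,-0.009,0.05,0],[0.009,-0.009,0.08,0],[0.009,-0.009,0.11,0],[0.009,-0.009,0.126,0]]' 0.4 3
python3 - <<'E'
from h import *
delta((566,246,104),93)
W=cams.get_calibration("wrist");im=cams.camera("wrist")[:,:,::-1].copy();cv2.imwrite("pics/w2.png",im)
S=cams.get_calibration("scene");s=cams.camera("scene")[:,:,::-1].copy()
print(proj(W,np.array([566.4,243.9,114.8])))
for q in blobs(im,(8,170,120),(20,255,255),amin=60)[0]: print(q[0],q[1])
cv2.imwrite("pics/m2.png",np.hstack([im,cv2.resize(s[170:320,340:500],None,fx=2.666,fy=2.666)])[:,:][::1] if 0 else np.vstack([im[60:],cv2.resize(s[190:300,340:480],(330,260))[:0]]) if 0 else im)
E
```

```text
clock: 2.7
eef_pos: [547.7, 248.1, 102.0]
eef_rot: [-3.139, -0.0, 1.627]
wrist_force: [-0.3, 0.1, 0.2]
finger_gap: 56.4
delta mm [-3.1 18.1 -2.1] turn 0.2 t=2.70 F [-0.3  0.1  0.2] gap 56.4 pos [547.7 248.1 102. ]
[351.1 260.2]
[ 377  173  130  110 9784] [442.6 221.3]
[ 335  223   22   69 1282] [345.8 257.3]
[237 326  30  36 619] [251.6 348.9]
```

View pics/w2.png

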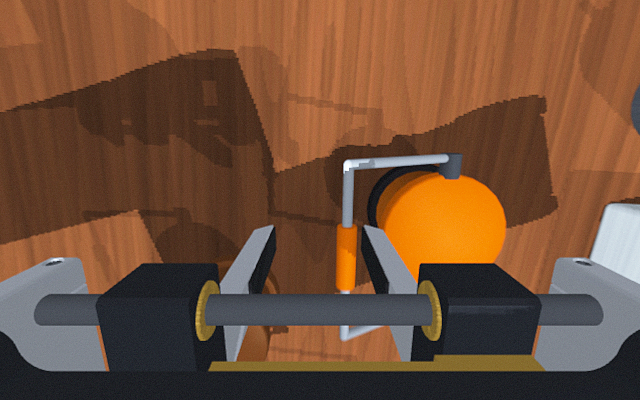

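I moved the wrong way along tool y, because tool +y is world +x. The sleeve at (346,257) is still between the jaws, so I'll centre on it and then close lightly.

```bash
python3 -m handwheel '[[-0.001,0.008,-0.002,0],[-0.002,0.016,-0.002,0],[-0.002,0.016,-0.002,0]]' 0.4 3
python3 -m handwheel '[[0,0,0,0],[0,0,0,0],[0,0,0,0],[0,0,0,0],[0,0,0,0]]' 1 3
python3 - <<'E'
from h import *
delta((566,246,104),93)
W=cams.get_calibration("wrist");im=cams.camera("wrist")[:,:,::-1].copy();cv2.imwrite("pics/w3.png",im)
for q in blobs(im,(8,170,120),(20,255,255),amin=60)[0]: print(q[0],q[1])
E
```

```text
clock: 3.18
eef_pos: [564.6, 246.9, 104.7]
eef_rot: [-3.14, -0.001, 1.627]
wrist_force: [0.5, -0.1, 0.5]
finger_gap: 56.5
clock: 3.8
eef_pos: [564.5, 246.9, 104.7]
eef_rot: [-3.14, -0.001, 1.627]
wrist_force: [-1.4, -0.8, 0.8]
finger_gap: 11.7
delta mm [-1.   1.4  0.7] turn 0.2 t=3.80 F [-1.4 -0.8  0.8] gap 11.7 pos [564.5 246.9 104.7]
[  358   169   124   115 10559] [419.9 222.8]
[ 308  220   21   66 1222] [318.1 252.8]
[ 149  326   50   37 1079] [176.6 344.4]
```

```bash
python3 -m handwheel '[[0,0.0048,-0.0075,0],[0,0.0104,-0.0144,0],[0,0.0167,-0.0207,0],[0,0.0236,-0.0263,0],[0,0.0311,-0.0311,0]]' 1 3
python3 - <<'E'
from h import *
delta((638,250,146),93)
W=cams.get_calibration("wrist");im=cams.camera("wrist")[:,:,::-1].copy()
T=cams.get_calibration("scene");t=cams.camera("scene")[:,:,::-1].copy()
for q in blobs(im,(8,170,120),(20,255,255),amin=60)[0]: print(q[0],q[1])
cv2.imwrite("pics/m4.png",np.hstack([cv2.resize(im,(480,300)),cv2.resize(t[190:310,370:490],(300,300))]))
E
```

```text
clock: 4.47
eef_pos: [596.2, 248.7, 136.2]
eef_rot: [-3.14, -0.001, 1.627]
wrist_force: [-2.7, -0.2, 3.0]
finger_gap: 11.9
delta mm [-1.  41.8 -9.9] turn 0.2 t=4.47 F [-2.7 -0.2  3. ] gap 11.9 pos [596.2 248.7 136.2]
[ 328  165  110   99 8409] [384.4 213.2]
[ 308  219   21   66 1200] [318. 252.]
[210 249  19  14  62] [218.6 255.6]
[149 274  54  19 452] [176.6 285.6]
[134 326  64  28 899] [173.2 337.1]
```

View pics/m4.png

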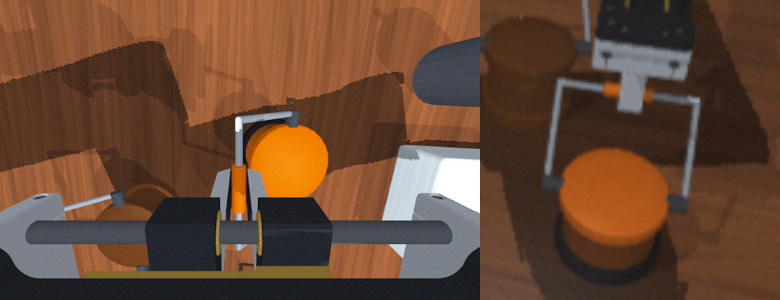

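```bash
python3 -m handwheel '[[0,0.0079,-0.0056,0],[0,0.0162,-0.0087,0],[0,0.0248,-0.011,0],[0,0.0336,-0.0124,0],[0,0.042,-0.0129,0]]' 1 3
python3 - <<'E'
from h import *
delta((638,250,146),93)
W=cams.get_calibration("wrist");im=cams.camera("wrist")[:,:,::-1].copy()
for q in blobs(im,(8,170,120),(20,255,255),amin=60)[0]: print(q[0],q[1])
T=cams.get_calibration("scene");t=cams.camera("scene")[:,:,::-1].copy()
cv2.imwrite("pics/m5.png",np.hstack([cv2.resize(im,(480,300)),cv2.resize(t[190:310,370:490],(300,300))]))
E
```

```text
clock: 5.2
eef_pos: [639.1, 251.0, 149.3]
eef_rot: [-3.141, -0.001, 1.627]
wrist_force: [-2.1, -0.6, 4.7]
finger_gap: 12.0
delta mm [-1.  -1.2  3.3] turn 0.2 t=5.20 F [-2.1 -0.6  4.7] gap 12.0 pos [639.1 251.  149.3]
[ 294  164  108  125 7735] [349.6 214.8]
[174 244  31  49 155] [194.3 264.9]
[121 268  55  25 588] [146.3 283.4]
[107 326  28  13  91] [123.6 330.3]
[131 326  52  17 311] [155.7 331.6]
[483 333  52  20  82] [508.  346.7]
```

View pics/m5.png

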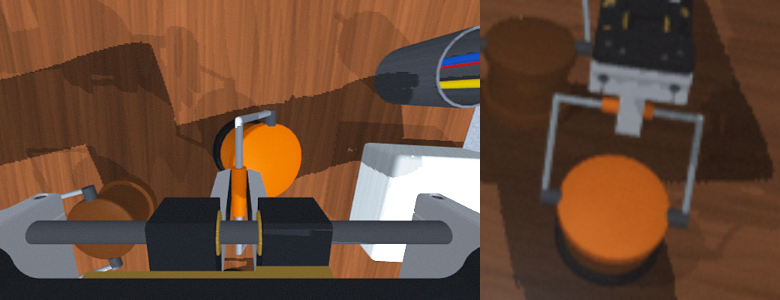

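```bash
python3 - <<'E'
from h import *
W=cams.get_calibration("wrist")
for p,z in(((361,158),72),((347,197),82),((349,200),82)): print(plane(W,p,z))
T=cams.get_calibration("top");t=cams.camera("top")[:,:,::-1].copy();S=cams.get_calibration("scene");s=cams.camera("scene")[:,:,::-1].copy()
for q in blobs(t,(8,190,150),(20,255,255),(140,150,230,225))[0]: print(q[0],q[1])
for q in blobs(s,(8,190,150),(20,255,255),(380,180,480,310))[0]: print(q[0],q[1])
E
```

```text
[671.6 298.5  72. ]
[661.3 266.1  82. ]
[663.2 263.6  82. ]
[180 150  29  32 585] [194.  163.3]
[419 229   6   5  25] [421.4 231.4]
[ 401  252   45   42 1420] [423.  272.6]
```

The lantern slid about 20 mm in +x, because my path pressed radially on the bail. The bail now stands at about 75°. I'll open slightly and finish the swing by pushing with the rear finger.

```bash
python3 -m handwheel '[[0,0,0,0],[0,0,0,0],[0,0,0,0]]' 0.72 3
python3 - <<'E'
from h import *
delta((638,250,146),93)
W=cams.get_calibration("wrist");im=cams.camera("wrist")[:,:,::-1].copy()
for q in blobs(im,(8,170,120),(20,255,255),amin=60)[0]: print(q[0],q[1])
T=cams.get_calibration("top");t=cams.camera("top")[:,:,::-1].copy()
cv2.imwrite("pics/m6.png",np.hstack([cv2.resize(im,(480,300)),cv2.resize(t[130:230,140:240],(300,300))]))
E
```

```text
clock: 5.78
eef_pos: [638.4, 250.9, 148.6]
eef_rot: [-3.14, -0.001, 1.627]
wrist_force: [-0.2, 0.8, 0.9]
finger_gap: 26.3
delta mm [-0.9 -0.4  2.6] turn 0.2 t=5.78 F [-0.2  0.8  0.9] gap 26.3 pos [638.4 250.9 148.6]
[ 268  164  101  124 6618] [318.1 214.9]
[175 244  24  18  76] [186.7 252.4]
[122 268  50  25 541] [144.8 283.7]
[105 326  60  20 353] [145.8 332.3]
[474 326  61  28  94] [504.7 344.5]
```

View pics/m6.png

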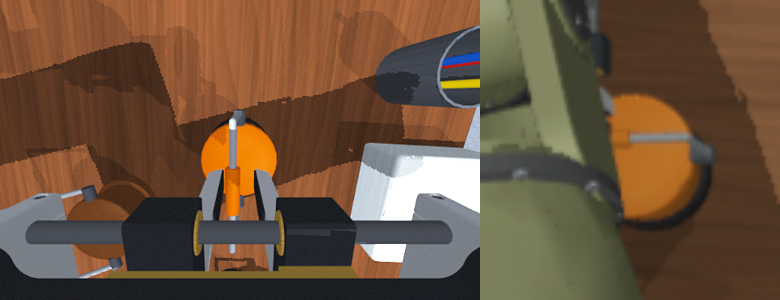

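On opening, the lantern rocked back to stand flat: it had been tilted, not slid. The cap is now centred at (318,200) in the wrist image, with the bar at about (311,190), so it is nearly upright.

```bash
python3 - <<'E'
from h import *
W=cams.get_calibration("wrist");im=cv2.imread("pics/m6.png")
im=cams.camera("wrist")[:,:,::-1].copy();h=cv2.cvtColor(im,cv2.COLOR_BGR2HSV)
for r in (168,175,185,195,205,215):
    row=h[r];m=np.where(row[300:340,1]<90)[0]+300; o=np.where((row[240:400,0]<22)&(row[240:400,1]>200)&(row[240:400,2]>180))[0]+240
    print(r,"bar",(m.min(),m.max()) if len(m) else None,"cap",o.min(),o.max(),plane(W,(m.mean(),r),156) if len(m) else "")
for p,z in(((318.1,157),72),((318.5,199),82)): print(plane(W,p,z))
print(proj(W,np.array([638,250,156])))
E
```

```text
168 bar (np.int64(305), np.int64(315)) cap 298 338 [629.8 299.5 156. ]
175 bar (np.int64(306), np.int64(315)) cap 287 350 [630.3 295.5 156. ]
185 bar (np.int64(306), np.int64(314)) cap 277 359 [630.3 289.7 156. ]
195 bar (np.int64(306), np.int64(314)) cap 272 364 [630.6 283.8 156. ]
205 bar (np.int64(305), np.int64(314)) cap 269 367 [630.6 277.7 156. ]
215 bar (np.int64(305), np.int64(314)) cap 268 368 [630.9 271.6 156. ]
[634.3 297.3  72. ]
[636.6 263.1  82. ]
[319.4 249.5]
```

```bash
python3 -m handwheel '[[0,0.003,0,0],[0,0.006,0,0],[0,0.006,0,0]]' 0.72 3
python3 - <<'E'
from h import *
delta((638,250,146),93)
W=cams.get_calibration("wrist");im=cams.camera("wrist")[:,:,::-1].copy();cv2.imwrite("pics/w7.png",im);h=cv2.cvtColor(im,cv2.COLOR_BGR2HSV)
for r in (175,195,215):
    row=h[r];m=np.where(row[295:335,1]<90)[0]+295; o=np.where((row[240:400,0]<22)&(row[240:400,1]>200)&(row[240:400,2]>180))[0]+240
    print(r,"bar",m.min(),m.max(),"cap",o.min(),o.max(),plane(W,(m.mean(),r),156),plane(W,((o.min()+o.max())/2,r),82))
E
```

```text
clock: 6.3
eef_pos: [644.6, 251.2, 148.7]
eef_rot: [-3.14, -0.001, 1.626]
wrist_force: [0.1, -0.4, -0.1]
finger_gap: 26.6
delta mm [-0.9 -6.7  2.7] turn 0.2 t=6.30 F [ 0.1 -0.4 -0.1] gap 26.6 pos [644.6 251.2 148.7]
175 bar 303 312 cap 280 342 [634.8 295.7 156. ] [635.4 283.5  82. ]
195 bar 303 312 cap 265 357 [635.4 284.  156. ] [636.3 266.5  82. ]
215 bar 303 311 cap 261 361 [635.6 271.9 156. ] [637.2 248.9  82. ]
```

The bail is upright within about 1°: bar x≈637 against cap x≈637. I'll centre the jaws on the bar, grip and lift.

```bash
python3 -m handwheel '[[0,-0.004,0.0027,0],[0,-0.0076,0.0027,0],[0,-0.0076,0.0027,0],[0,-0.0076,0.0027,0]]' 0.72 3
python3 -m handwheel '[[0,0,0,0],[0,0,0,0],[0,0,0,0],[0,0,0,0],[0,0,0,0]]' 1 25
python3 -m handwheel '[[0,0,-0.004,0],[0,0,-0.01,0],[0,0,-0.018,0],[0,0,-0.028,0],[0,0,-0.04,0]]' 1 25
python3 - <<'E'
from h import *
delta((609,-257,257),95)
W=cams.get_calibration("wrist");im=cams.camera("wrist")[:,:,::-1].copy();t=cams.camera("scene")[:,:,::-1].copy()
cv2.imwrite("pics/m8.png",np.hstack([cv2.resize(im,(480,300)),cv2.resize(t[190:310,370:490],(300,300))]))
E
```

```text
clock: 6.85
eef_pos: [636.9, 250.8, 146.2]
eef_rot: [-3.14, -0.001, 1.626]
wrist_force: [-0.1, -0.3, -0.2]
finger_gap: 26.3
clock: 7.48
eef_pos: [637.0, 250.8, 146.2]
eef_rot: [-3.14, -0.001, 1.626]
wrist_force: [-0.1, 0.6, 0.6]
finger_gap: 11.5
clock: 8.1
eef_pos: [637.0, 250.8, 187.0]
eef_rot: [-3.141, -0.001, 1.626]
wrist_force: [-0.2, -0.9, -3.7]
finger_gap: 11.6
delta mm [-505.4  -56.3  -70.3] turn -1.8 t=8.10 F [-0.2 -0.9 -3.7] gap 11.6 pos [637.  250.8 187. ]
```

View pics/m8.png

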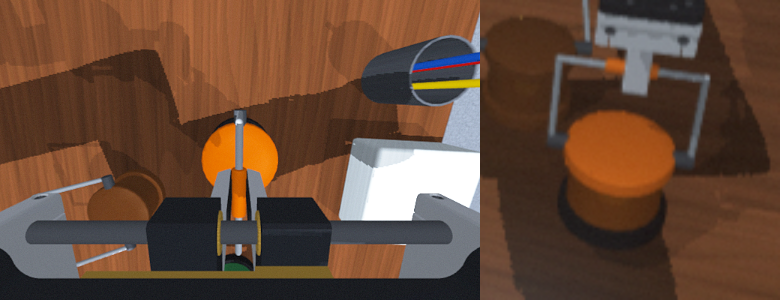

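The lantern is lifted by the bail and hangs level, with 3.7 N on the wrist. I'll go up over green's height and then across.

```bash
python3 -m handwheel '[[0,0,-0.02,0],[0,0,-0.045,0],[0,-0.005,-0.07,0],[0,-0.012,-0.095,0],[0,-0.02,-0.113,0]]' 1 25
python3 -c "
from h import *
delta((480,-250,300),95)"
```

```text
clock: 8.82
eef_pos: [617.2, 249.7, 302.3]
eef_rot: [3.139, -0.002, 1.626]
wrist_force: [0.4, 0.2, -4.1]
finger_gap: 11.3
delta mm [-491.3 -164.7    1.1] turn -1.8 t=8.82 F [ 0.4  0.2 -4.1] gap 11.3 pos [617.2 249.7 302.3]
```

```bash
python3 -m handwheel '[[-0.015,-0.005,0,0],[-0.045,-0.015,0,0],[-0.085,-0.028,0,-1],[-0.125,-0.042,0,-1],[-0.165,-0.055,0,-1.8]]' 1 25
python3 -m handwheel '[[-0.04,-0.013,0,0],[-0.08,-0.027,0,0],[-0.12,-0.04,0,0],[-0.16,-0.053,0,0],[-0.195,-0.065,0,0]]' 1 25
python3 -c "
from h import *
delta((480,-250,300),95)"
```

```text
clock: 9.45
eef_pos: [570.3, 79.7, 300.6]
eef_rot: [3.141, -0.001, 1.658]
wrist_force: [-0.1, -0.2, -4.3]
finger_gap: 11.0
clock: 10.07
eef_pos: [521.1, -122.2, 299.2]
eef_rot: [-3.141, -0.002, 1.657]
wrist_force: [-0.1, 0.2, -3.7]
finger_gap: 11.3
delta mm [-123.8  -51.9   -1. ] turn -0.1 t=10.07 F [-0.1  0.2 -3.7] gap 11.3 pos [ 521.1 -122.2  299.2]
```

```bash
python3 -m handwheel '[[-0.04,-0.015,0,0],[-0.08,-0.03,0,0],[-0.115,-0.042,0,0],[-0.135,-0.05,0,0],[-0.142,-0.052,0,0]]' 1 25
python3 -m handwheel '[[0,0,0.01,0],[0,0,0.03,0],[0,0,0.048,0],[0,0,0.06,0],[0,0,0.066,0]]' 1 25
python3 - <<'E'
from h import *
delta((480,-268,232),95)
W=cams.get_calibration("wrist");im=cams.camera("wrist")[:,:,::-1].copy();cv2.imwrite("pics/w9.png",im)
S,T=cams.get_calibration("scene"),cams.get_calibration("top")
s=cams.camera("scene")[:,:,::-1].copy();t=cams.camera("top")[:,:,::-1].copy()
cv2.imwrite("pics/s9.png",s);cv2.imwrite("pics/t9.png",t)
for n,X in(("A",(568.1,-296.9,228)),("B",(562.6,-224.9,228))): print(n,proj(W,np.array(X)))
cv2.imwrite("pics/m9.png",np.hstack([cv2.resize(im,(480,300)),cv2.resize(s[120:260,130:270],(300,300))]))
E
```

```text
clock: 10.7
eef_pos: [480.3, -269.3, 297.9]
eef_rot: [-3.14, -0.002, 1.655]
wrist_force: [-0.4, -0.0, -4.7]
finger_gap: 11.1
clock: 11.32
eef_pos: [480.1, -268.6, 231.1]
eef_rot: [-3.139, -0.003, 1.655]
wrist_force: [-0.1, 0.1, -3.9]
finger_gap: 11.2
delta mm [ 0.7 -0.1 -0.9] turn -0.2 t=11.32 F [-0.1  0.1 -3.9] gap 11.2 pos [ 480.1 -268.6  231.1]
A [446.8 291.3]
B [460.7 185.9]
```

View pics/m9.png

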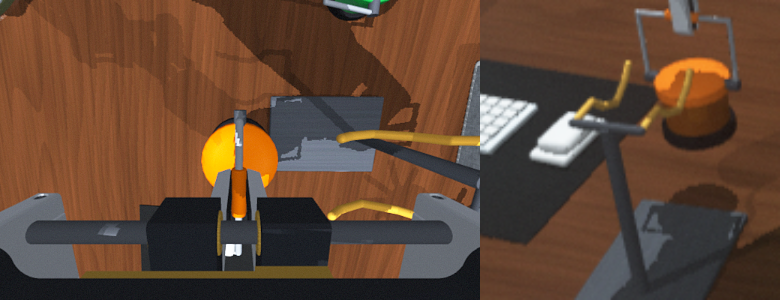

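The wrist view shows prong tips at (455,185) and (443,289), within about 6 px of prediction. The bar lines up with both prongs, so I'll slide in above the tips.

```bash
python3 -m handwheel '[[0,0.01,-0.002,0],[0,0.035,-0.002,0],[0,0.065,-0.002,0],[0,0.09,-0.002,0],[0,0.105,-0.002,0]]' 1 25
python3 -m handwheel '[[0,0.01,0,0],[0,0.017,0,0],[0,0.021,0,0],[0,0.022,0,0],[0,0.022,0,0]]' 1 25
python3 - <<'E'
from h import *
delta((607,-257.5,197),95)
W=cams.get_calibration("wrist");im=cams.camera("wrist")[:,:,::-1].copy();cv2.imwrite("pics/w10.png",im)
S,T=cams.get_calibration("scene"),cams.get_calibration("top")
s=cams.camera("scene")[:,:,::-1].copy();t=cams.camera("top")[:,:,::-1].copy()
cv2.imwrite("pics/m10.png",np.hstack([cv2.resize(im,(480,300)),cv2.resize(s[120:260,130:270],(300,300))]))
E
```

```text
clock: 12.1
eef_pos: [586.6, -259.8, 234.0]
eef_rot: [-3.141, -0.002, 1.656]
wrist_force: [0.4, 0.1, -4.8]
finger_gap: 11.5
clock: 12.72
eef_pos: [608.3, -258.0, 234.1]
eef_rot: [-3.141, -0.002, 1.655]
wrist_force: [0.4, -1.0, -4.1]
finger_gap: 10.8
delta mm [ 0.6 -1.2 37.1] turn -0.2 t=12.72 F [ 0.4 -1.  -4.1] gap 10.8 pos [ 608.3 -258.   234.1]
```

View pics/m10.png

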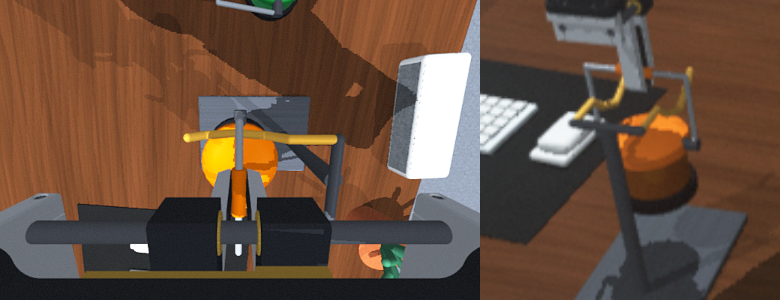

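The bar is over the V of both prongs, with the cap below them. I'll lower it.

```bash
python3 -m handwheel '[[0,-0.001,0.006,0],[0,-0.001,0.014,0],[0,-0.001,0.022,0],[0,-0.001,0.029,0],[0,-0.001,0.033,0]]' 1 25
python3 -m handwheel '[[0,0,0.001,0],[0,0,0.002,0],[0,0,0.003,0],[0,0,0.003,0]]' 1 6
python3 -c "
from h import *
delta((607,-257.5,197),95)"
```

```text
clock: 13.5
eef_pos: [607.2, -258.0, 200.5]
eef_rot: [-3.14, -0.002, 1.656]
wrist_force: [-0.2, -0.1, -4.3]
finger_gap: 11.1
clock: 14.0
eef_pos: [607.3, -258.0, 198.0]
eef_rot: [-3.141, -0.002, 1.655]
wrist_force: [-0.7, 0.5, -0.0]
finger_gap: 11.8
delta mm [ 0.5 -0.3  1. ] turn -0.2 t=14.00 F [-0.7  0.5 -0. ] gap 11.8 pos [ 607.3 -258.   198. ]
```

```bash
python3 -m handwheel '[[0,0,0.001,0],[0,0,0.001,0],[0,0,0.001,0],[0,0,0.001,0]]' 0.8 3
python3 -m handwheel '[[0,0,0,0],[0,0,0,0],[0,0,0,0],[0,0,0,0]]' 0.65 3
python3 - <<'E'
from h import *
delta((607,-257.5,257),95)
im=cams.camera("wrist")[:,:,::-1].copy()
s=cams.camera("scene")[:,:,::-1].copy()
cv2.imwrite("pics/m11.png",np.hstack([cv2.resize(im,(480,300)),cv2.resize(s[120:260,130:270],(300,300))]))
E
```

```text
clock: 14.5
eef_pos: [607.4, -258.0, 197.1]
eef_rot: [-3.141, -0.002, 1.655]
wrist_force: [0.1, -0.2, -0.1]
finger_gap: 18.6
clock: 15.0
eef_pos: [607.3, -258.0, 197.1]
eef_rot: [-3.141, -0.002, 1.655]
wrist_force: [-0.5, -0.2, -0.6]
finger_gap: 32.9
delta mm [  0.7  -0.3 -59.9] turn -0.2 t=15.00 F [-0.5 -0.2 -0.6] gap 32.9 pos [ 607.3 -258.   197.1]
```

View pics/m11.png

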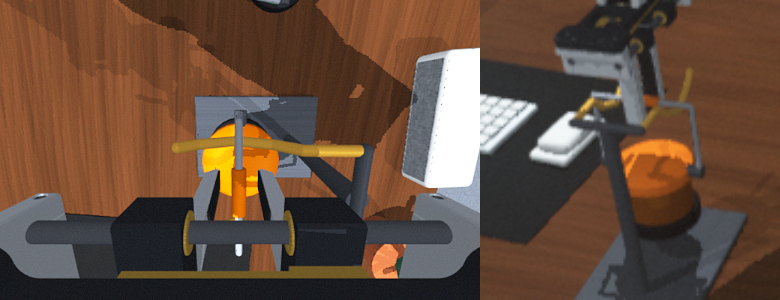

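The bar rests on the prongs, centred between the open fingers, and the cap hangs directly below. I'll retreat straight up, wait, and check that it stays still.

```bash
python3 -m handwheel '[[0,0,-0.01,0],[0,0,-0.03,0],[0,0,-0.06,0],[0,0,-0.1,0],[0,0,-0.13,0]]' 0.65 3
python3 -m handwheel '[[0,-0.04,-0.01,0],[0,-0.09,-0.01,0],[0,-0.14,-0.01,0],[0,-0.19,-0.01,0],[0,-0.23,-0.01,0]]' 0.65 3
python3 -m handwheel '[[0,-0.02,0,0],[0,-0.02,0,0],[0,-0.02,0,0],[0,-0.02,0,0],[0,-0.02,0,0]]'
python3 - <<'E'
from h import *
delta((607,-257.5,257),95)
S,T=cams.get_calibration("scene"),cams.get_calibration("top")
def look():
    s=cams.camera("scene")[:,:,::-1].copy();t=cams.camera("top")[:,:,::-1].copy();o=[]
    for im,b in((s,(150,140,270,260)),(t,(390,120,490,230))):
        q,_=blobs(im,(5,190,70),(16,255,255),b,8);o.append([(x[0][4],x[1]) for x in q])
    return s,t,o
s,t,o=look();print(o)
for _ in range(6): cams.camera("top")
s,t,o=look();print(o)
cv2.imwrite("pics/m12.png",np.hstack([cv2.resize(s[130:270,140:280],(400,400)),cv2.resize(t[110:230,380:500],(400,400))]))
for n,im,z in(("s",s,0),("t",t,1)):
    g=blobs(im,(50,120,60),(75,255,255),((270,195,350,285) if n=="s" else (275,150,355,230)),20)[0];print(n,"green",[(x[0][4],x[1]) for x in g])
    im0=cv2.imread(f"pics/{n}0.png");g=blobs(im0,(50,120,60),(75,255,255),((270,195,350,285) if n=="s" else (275,150,355,230)),20)[0];print(n,"green0",[(x[0][4],x[1]) for x in g])
E
```

```text
clock: 15.72
eef_pos: [607.4, -258.3, 329.9]
eef_rot: [3.14, -0.001, 1.655]
wrist_force: [0.9, -0.3, -0.0]
finger_gap: 33.3
clock: 16.35
eef_pos: [376.5, -277.6, 340.6]
eef_rot: [3.139, 0.0, 1.655]
wrist_force: [-0.1, -0.2, 0.7]
finger_gap: 32.7
clock: 16.98
eef_pos: [357.0, -279.2, 340.3]
eef_rot: [3.14, -0.0, 1.656]
wrist_force: [0.7, 0.3, -0.0]
finger_gap: 32.7
delta mm [  0.4 250.8  83.8] turn -0.1 t=16.98 F [ 0.7  0.3 -0. ] gap 32.7 pos [ 357.  -279.2  340.3]
[[(np.int32(80), array([204.4, 166.1])), (np.int32(763), array([211.5, 199.3])), (np.int32(13), array([218.1, 216.7]))], [(np.int32(179), array([434.7, 180.8])), (np.int32(61), array([414.4, 184.5])), (np.int32(47), array([442. , 191.9])), (np.int32(479), array([424.2, 205.4]))]]
[[(np.int32(80), array([204.4, 165.9])), (np.int32(767), array([211.6, 199.4])), (np.int32(8), array([216.2, 219.9]))], [(np.int32(178), array([434.8, 180.7])), (np.int32(60), array([414.4, 184.5])), (np.int32(45), array([441.8, 191.9])), (np.int32(482), array([424.2, 205.4]))]]
s green [(np.int32(93), array([310.9, 207.7])), (np.int32(1307), array([303., 247.]))]
s green0 [(np.int32(93), array([310.9, 207.7])), (np.int32(1303), array([303.1, 247. ]))]
t green [(np.int32(1328), array([312.8, 183.1])), (np.int32(92), array([316.1, 216.1]))]
t green0 [(np.int32(1328), array([312.8, 183.1])), (np.int32(99), array([315.5, 216.2]))]
```

```bash
python3 - <<'E'
from h import *
S,T=cams.get_calibration("scene"),cams.get_calibration("top")
X=np.array([607.5,-257.5,209]);print("sleeve pred",proj(S,X),proj(T,X))
print("sleeve scene ray at z=209",plane(S,(204.4,166),209))
C=X-[0,0,75];print("cap pred",proj(S,C),proj(T,C))
t=cams.camera("top")[:,:,::-1].copy();s=cams.camera("scene")[:,:,::-1].copy()
for im,b in((s,(150,140,270,260)),(t,(390,120,490,240))):
    for q in blobs(im,(5,150,40),(17,255,255),b,8)[0]: print(q[0],q[1])
print(read_state()["clock"])
E
```

```text
sleeve pred [206.5 166.6] [440.3 189.7]
sleeve scene ray at z=209 [ 606.5 -263.4  209. ]
cap pred [211.5 193.3] [429.3 196. ]
[ 196  140   74   85 3564] [235.9 183.2]
[200 144   6   3   8] [202.4 144.8]
[196 163  19  10 105] [204.5 166.2]
[247 238  13  12  58] [253.4 243.4]
[266 256   4   4   8] [267.8 257.6]
[ 407  174   48   44 1249] [432.6 196.9]
[408 178  12  14  83] [414.5 184.9]
17.575
```

```bash
python3 -c "
from cell import manip
print(manip.sign_off())"
```

```text
the job is handed in; nothing more can be done
None
```

The amber lantern hangs by its bail over both brass prongs. I handed the job in at about 17.6 s of the 70 s allowed; no verdict was reported.

**What I did:**
- I gripped the sleeve lightly and swung the bail up to about 87°, then pushed it to within about 1° of upright with a finger while the lantern stood on the desk.
- I lifted the lantern by the sleeve (about 4 N), carried it over the green lantern and slid the bar in above the prong tips. I then lowered it into the V, released it and backed the arm away.

**Last checks:**
- **Placing:** the wrist load dropped from 4.3 to 0 N when the bar reached about 209 mm, against an expected 208 mm. After release the sleeve was within about 2 px of its predicted position in the scene camera.
- **Stillness:** the lantern's position changed by no more than about 0.2 px between looks about 0.4 s apart, leaving out one tiny unstable patch of the colour mask.
- **Upright:** the cap and glass patch lay directly below the sleeve in the scene camera. In the top camera the cap and sleeve merged, so upright is not confirmed there.
- **Green lantern:** its cap and sleeve were where they started, within 0.6 px.

**What went wrong:**
- **Wrong-way move:** I once moved the tool about 18 mm the wrong way on the approach. It touched nothing, and I corrected it.
- **Tilt during the swing:** my arc pressed on the bail with about 5 N and tilted the lantern. It settled flat again when I opened the fingers.
- **Last picture not viewed:** I had used all 12 views, so the final check is from colour measurements only.

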